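# Pack the baby basket on the courtyard shelf

## Robot

A 6-joint arm with a two-finger parallel gripper is mounted at the origin on the work surface. World frame = base frame: x ahead of the robot, y to its left, z up, the work surface at z = 0. Lengths are in m, angles in degrees, forces in N, time in s.
With the tool pointing down it reaches from about 0.25 to 0.85 m from the base axis. Payload 12.5 kg.
Tool frame: the origin (TCP) lies on the centre line of the jaws, within the pads' length; the fingertips stand 22 mm ahead of it and the grasp point (between the pads) lies 3 mm ahead of it; z points along the fingers, y is the line along which they close (so a half turn about z gives the same grasp; the last joint's range is limited). The gripper opens to 93 mm and grips with 3 to 60 N. Pads are 15 mm wide; open, the fingers measure 128 mm over their backs; the gripper's body (75 mm by 188 mm) begins 65 mm behind the grasp point.
Start: joints at [68.606, 20.094, 94.641, -0, 65.266, -4.847], TCP at [0.157, 0.527, 0.241] pointing down, gripper open.
Joint ranges: [-157.81, 157.81], [-45, 120.19], [0.68, 151.7], [-89.99, 269.99], [4.06, 180], [-164.3, 164.3]. Speed limits (degrees/s): [127.2, 127.2, 159.86, 180, 180, 180].

## Interface

Orientations are given as a 3x3 rotation matrix whose columns are the frame's x, y, z axes.
In Python, from workcell import ctrl, vision, order gives the robot as it stands. The module is installed in compiled form; this text tells all that it offers.
- The arm moves only by the tool carry_out, never from a script. Its argument "rows" is a list of rows, each an object with "slide": the shift along the tool's x, y, z in units of 40 mm (1.0 is 40 mm), a list of three; "rot": the turn, a rotation vector about the tool's x, y, z in units of 5 degrees (1.0 is 5 degrees), a list of three; "fingers": the closure, from 0 (fully open) to 1 (shut). In form: [{"slide": [dx, dy, dz], "rot": [wx, wy, wz], "fingers": fingers}, ...]. A call has 1 to 8 rows; each row shifts and turns the commanded pose from where the row before left it, along the tool's axes as they then stand; what a row does not reach is not made up. A row lasts 1/8 s, in which the tool goes at most 62.5 mm and 10.7 degrees, less where a joint would pass 70% of its speed; a pose out of reach is approached as far as the arm can. A call is refused whole if a number of a shift passes 1 or a number of a turn 1, either way. A call with a gripper value outside its range is refused whole. The fingers move at their own pace and stop on an object; the grip force is fixed at half the most. Time passes only in rows, so rows that do not move let the fingers close. It gives the time, the measured TCP pose, the force, the opening and the grip force at its end, in the units of the state.
- ctrl.sense(): the state, without advancing time (a new reading comes with each control period).
- vision.grab_frame(name): name is "scene" or "top"; returns a dict with "pixels" (420x560x3 uint8, blue, green, red), "fovy" (degrees; the focal length in pixels is half the picture's height over the tangent of half this angle, whatever the lens; pixels are square), "cx", "cy" (the principal point, pixels), "k1" (the pictures are not rectified: a ray, as slopes to the right and down, at radius r is drawn at 1 + k1 r^2 times it, then the intrinsics apply), "rvec" (rotation vector, rad) and "tvec" (3), from world to camera coordinates, as OpenCV has them. Camera axes: x right, y down, z forward; pixel columns grow to the right and rows downward; lengths in m; the calibration is good to about 2 mm. A picture is of the moment at which its call begins. There is no depth.
- order.job_done(): hands the job in; it is judged then, once.
The state is a dict: "time": time; "qpos": joint angles; "joint_vel": joint speeds; "tau": joint torques, N m; "ee_pos": TCP position; "tcp_rot": TCP orientation; "ft_force": force on the tool from outside, world axes, zero at the start; "wrist_torque": the same for the moment, N m; "width": finger opening in m; "grasp_force": force on a finger pad.
Only numpy, scipy, OpenCV 4.12 (cv2) and the standard library are available. Lean on these libraries where they do the work, as an engineer would, in place of code of your own. Each camera call takes 0.05 s, during which the arm holds its last target. There are 200 camera calls.

## Task

Pack the baby's three things into the grey basket: lay the wooden ring flat in the middle of the cork mat, lay the rattle lengthways in the middle of the oblong tub, and last of all, when those two are in, stand the glass jar that has the spring clip on its rim upright in the middle of the steel bowl. The jar is glass: keep it upright and set it down rather than letting it drop. Leave the look-alikes (the jar without a clip, the solid wooden lid and the hose coupling) standing where they are.

Things in the scene. Friction and masses are not known exactly. Their poses are not given: they have to be found in the camera images.
- basket: Grey plastic basket, open on top, 142 (its x) x 400 (its y) x 40 mm high, walls and floor 4 mm thick, fixed to the shelf. Origin: centre of its underside, z up. The bowl, the cork mat and the tub are fixed in it side by side about 130 mm apart along its y, in an order that changes from start to start.
- bowl: Round steel baby bowl fixed in the basket, 116 mm across the rim, 36 mm high, wall and floor 3 mm; the flat inner floor is about 75 mm across and 3 mm above the origin. Origin: centre of its underside, z up.
- cork_mat: Round flat cork mat fixed in the basket, 100 mm across, 6 mm thick. Origin: centre of its underside, z up; its top is 6 mm above.
- tub: Oblong white plastic tub, open on top, fixed in the basket, 126 (its x) x 100 (its y) x 25 mm high, walls and floor 3 mm. Origin: centre of its underside, z up; its long side x runs (within 2 degrees) along the basket's x.
- clip_jar: To be packed: small open glass jar, 46 mm across, 70 mm high, upright, about 130 g, with a dark steel spring clip (26 mm wide) gripping its rim at the jar's own +x side. The clip takes the heights 55 to 88 mm and stands out to 36 mm from the axis; below 55 mm and on the +y and -y sides the glass is free to grip. Origin: centre of the underside, z up.
- plain_jar: Look-alike to be left alone: the same glass jar, 46 mm across, 70 mm high, with no clip. Origin: centre of the underside, z up.
- ring: To be packed: olive wood teething ring lying flat, 60 mm outside diameter, 30 mm hole, 20 mm thick, about 30 g. Origin: the centre of the ring at half its thickness (10 mm above what it lies on); z is its axis.
- wood_lid: Look-alike to be left alone: solid olive wood lid, a disc 60 mm across and 20 mm thick, without a hole. Origin: its centre at half its thickness.
- rattle: To be packed: red plastic rattle lying down, 100 mm long along its x; two equal rounded-cube bells (30 mm long, 34 x 34 mm across) at its ends, joined by a thin round handle 14 mm in diameter and 40 mm long. About 50 g. Origin: the middle of the handle, on its axis, 17 mm above what it lies on.
- hose_coupling: Look-alike to be left alone: red plastic garden-hose coupling lying down, about 98 mm long along its x, a thick straight barrel 27 mm in diameter with two thin square collars (12 mm long, 34 x 34 mm) and a black mouth. Origin: on its axis near the middle, 17 mm above the shelf.
Mind the look-alikes: they are no part of the job. Leave any blue or yellow look-alike of the rattle alone. Several things look just like the cork_mat: the one meant starts farthest from the robot's base.

How it is judged:
By the outcome, as a careful person would: the job done as asked, in the order asked, and still so for the second after the job is handed in, with the robot touching nothing.
It also fails if it takes over 93 s, if anything falls off the work surface, if the arm or the gripper's body presses on something with over 40 N, if the wrist force passes 120 N, or if a joint passes its speed limit or range.

## Working session

There is one attempt and no reset: what is moved stays moved. The work goes in short steps, Python scripts to look and compute and a tool call to move; the robot and the scene stay as the last step left them, time stands still between calls to the robot, and variables do not carry over. Pictures are saved under pics/ and viewed, at most 14 in all, crops included, and the job is handed in when it is done.

Besides the shell and the picture viewer there is one more tool, called after ">>>" by a JSON object that holds its "op" and its "data". carry_out: Moves the arm, as the interface text tells. Its arguments: {"type":"object","properties":{"rows":{"type":"array","items":{"type":"object","properties":{"slide":{"type":"array","items":{"type":"number"}},"rot":{"type":"array","items":{"type":"number"}},"fingers":{"type":"number"}}}}},"required":["rows"]}

```bash
mkdir -p pics; cat > h.py <<'E'
import numpy as np, cv2, json
from workcell import ctrl, vision, order
def grab(n,f):
    d=vision.grab_frame(n); cv2.imwrite(f'pics/{f}.png',d['pixels']); 
    m={k:(np.asarray(v).tolist()) for k,v in d.items() if k!='pixels'}; json.dump(m,open(f'pics/{f}.json','w')); return d
def load(f):
    m=json.load(open(f'pics/{f}.json')); m['pixels']=cv2.imread(f'pics/{f}.png'); return m
def cam(d):
    h=d['pixels'].shape[0]; fl=h/2/np.tan(np.radians(d['fovy'])/2)
    return np.array([[fl,0,d['cx']],[0,fl,d['cy']],[0,0,1]]),np.array([d['k1'],0,0,0,0.])
def ray(d,uv):
    K,D=cam(d); p=cv2.undistortPoints(np.float64(uv).reshape(-1,1,2),K,D)[:,0]
    R=cv2.Rodrigues(np.float64(d['rvec']))[0]; t=np.float64(d['tvec']).ravel()
    return -R.T@t, np.c_[p,np.ones(len(p))]@R
def plane(d,uv,z):
    c,r=ray(d,uv); return (c+r*((z-c[2])/r[:,2])[:,None])
def proj(d,P):
    K,D=cam(d); return cv2.projectPoints(np.float64(P).reshape(-1,1,3),np.float64(d['rvec']),np.float64(d['tvec']),K,D)[0][:,0]
E
python3 - <<'E'
from h import *
for n in ('scene','top'):
    d=grab(n,n+'0'); print(n,d['fovy'],d['k1'],ray(d,[[280,210]]))
s=ctrl.sense(); print(s)
E
```

```text
scene 46.2437857293094 -0.09386455631077648 (array([0.97748045, 0.79780502, 0.81646945]), array([[-0.40145334, -0.64613723, -0.6492998 ]]))
top 43.36443050080823 -0.18721745616742902 (array([ 0.43829058, -0.00640186,  1.20708403]), array([[ 0.04823946,  0.02532433, -0.99869755]]))
{'time': 0.1, 'qpos': array([ 6.86059266e+01,  2.01210445e+01,  9.46729638e+01, -2.55115084e-03,
        6.52639001e+01, -4.84642473e+00]), 'joint_vel': array([ 0.0417473 , -0.06354209, -0.03718852,  0.10191484,  0.05710365,
        0.07525544]), 'tau': array([ 1.94489226e-04, -4.98031318e+01, -2.85705167e+01,  7.00514554e-02,
        2.38972268e-02, -3.44243256e-05]), 'ee_pos': array([0.15652282, 0.52696641, 0.24015933]), 'tcp_rot': array([[-9.58588514e-01,  2.84794579e-01, -3.31027285e-04],
       [ 2.84794767e-01,  9.58588038e-01, -9.55801867e-04],
       [ 4.51116054e-05, -1.01049553e-03, -9.99999488e-01]]), 'ft_force': array([-0.1342255 , -0.14062794,  0.16886206]), 'wrist_torque': array([-0.02289439, -0.02923914, -0.03034134]), 'grasp_force': 0.0, 'width': 0.09277794190711715}
```

View pics/top0.png

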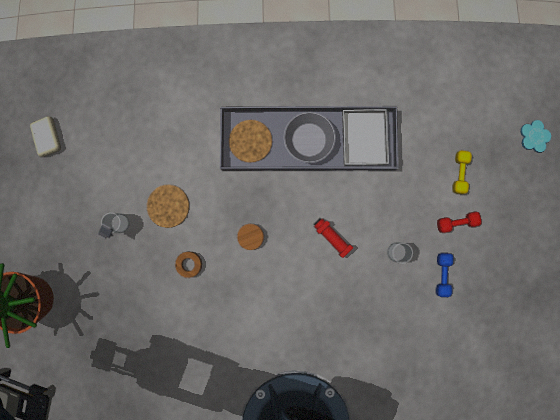

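View pics/scene0.png

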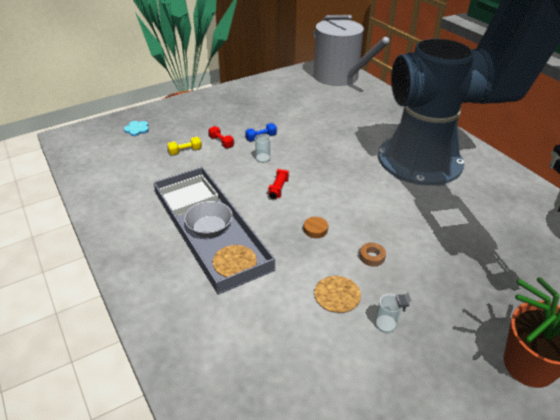

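The top view shows the clip jar at (116,223) with its clip at (106,231), the ring at (189,264), the red rattle at (460,222) and the red coupling at (335,238). In the basket are the mat (250,141), bowl (310,138) and tub (367,137). A second mat lies at (168,206).

```bash
python3 - <<'E'
from h import *
t=load('top0'); s=load('scene0')
def blob(d,lo,hi,near):
    hsv=cv2.cvtColor(d['pixels'],cv2.COLOR_BGR2HSV); m=cv2.inRange(hsv,np.array(lo),np.array(hi))
    cs=cv2.findContours(m,cv2.RETR_EXTERNAL,cv2.CHAIN_APPROX_NONE)[0]
    cs=[c for c in cs if cv2.contourArea(c)>60]
    return min(cs,key=lambda c:np.linalg.norm(c[:,0].mean(0)-near))[:,0]
def c_(c): 
    M=cv2.moments(c.reshape(-1,1,2)); return [M['m10']/M['m00'],M['m01']/M['m00']]
W=([4,90,40],[22,255,255])
for n,z,pt,ps,rg in [('ring',.012,(189,264),(373,254),W),('mat',.01,(250,141),(234,262),W),('mat2',.003,(168,206),(338,294),W),('lid',.012,(250,237),(316,227),W)]:
    a=blob(t,*rg,pt); b=blob(s,*rg,ps)
    for d,c in ((t,a),(s,b)):
        P=plane(d,c,z)[:,:2]; e=cv2.fitEllipse(np.float32(P*1000)); print(n,np.round(e[0],1),np.round(e[1],1),c_(c))
for n,pt,ps in [('rattle',(460,222),(221,136)),('coupl',(335,238),(279,183))]:
    for d,p in ((t,pt),(s,ps)):
        hsv=cv2.cvtColor(d['pixels'],cv2.COLOR_BGR2HSV); m=cv2.inRange(hsv,np.array([0,120,50]),np.array([4,255,255]))|cv2.inRange(hsv,np.array([174,120,50]),np.array([180,255,255]))
        cs=cv2.findContours(m,cv2.RETR_EXTERNAL,cv2.CHAIN_APPROX_NONE)[0]
        c=min(cs,key=lambda c:np.linalg.norm(c[:,0].mean(0)-p) if len(c)>20 else 1e9)[:,0]
        P=plane(d,c,.02)[:,:2]; r=cv2.minAreaRect(np.float32(P*1000)); print(n,r,c_(c))
# tub white mask, top
hsv=cv2.cvtColor(t['pixels'],cv2.COLOR_BGR2HSV)
print(plane(t,[[222,107],[396,107],[401,170],[222,170]],.04)*1000)
print('mat dist check', plane(t,[[250,141],[168,206]],.005))
A=cv2.resize(t['pixels'][195:265,75:155],None,fx=5,fy=5,interpolation=2)
B=cv2.resize(s['pixels'][280:345,360:440],None,fx=5,fy=5,interpolation=2)[:,:400]
C=cv2.resize(t['pixels'][95:180,215:410],None,fx=4,fy=4,interpolation=2)[:,:800]
o=np.zeros((350+C.shape[0],800,3),np.uint8); o[:350,:400]=A; o[:325,400:]=B; o[350:,:C.shape[1]]=C; o=o[:600] if o.shape[0]>600 else o
print(C.shape); cv2.imwrite('pics/crop1.png',o)
E
```

```text
ring [377.8 236.5] [56.8 59. ] [188.0358458961474, 264.1477386934673]
ring [378.4 236.4] [57.3 72.2] [372.20900076277644, 253.70213577421814]
mat [657.7  89.1] [96.3 97.3] [250.05588020452885, 140.56756756756758]
mat [658.8  87.5] [ 87.2 100.6] [233.2981627296588, 259.5392825896763]
mat2 [512.7 284.4] [97.  97.4] [167.51145602365114, 205.82224685883222]
mat2 [512.2 283.9] [96.9 98.7] [337.1467817896389, 293.76609105180535]
lid [437.8  93.1] [57.5 57.8] [250.09025032938075, 236.4298418972332]
lid [438.5  93.9] [57.6 74.6] [315.3974025974026, 226.74761904761903]
rattle ((457.7021484375, -384.2569274902344), (33.02349853515625, 103.5884017944336), 8.92955207824707) [458.7563946406821, 221.9285424279334]
rattle ((460.10498046875, -382.0960388183594), (49.8336181640625, 129.1967315673828), 9.009631156921387) [220.89601769911505, 136.5457227138643]
coupl ((431.9227294921875, -92.84375762939453), (97.27105712890625, 31.99213981628418), 42.26821517944336) [332.8428128231644, 237.498793519476]
coupl ((430.1748046875, -94.33731079101562), (122.3185043334961, 39.909400939941406), 42.5761833190918) [278.460049937578, 182.16541822721598]
[[ 731.13282117  148.97783908   40.        ]
 [ 721.33522395 -244.9942839    40.        ]
 [ 577.2157522  -249.56490972   40.        ]
 [ 587.33541486  150.6464139    40.        ]]
mat dist check [[0.65735213 0.08950528 0.005     ]
 [0.51205425 0.28254117 0.005     ]]
(340, 780, 3)
```

View pics/crop1.png

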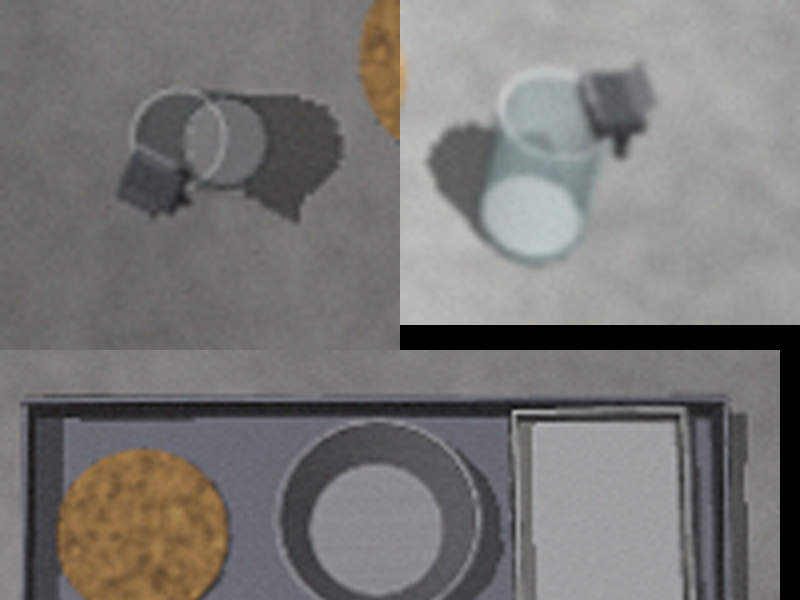

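The clip jar's rim centre is about (110.6,222) in the top view, with the clip down and slightly left in the picture. The bowl rim centre is about (309.5,138) and the tub's floor is visible on the right.

```bash
python3 - <<'E'
from h import *
t=load('top0'); s=load('scene0')
print('rim',plane(t,[[110.6,222.0]],.07)*1000,plane(s,[[390.2,302]],.07)*1000)
print('floor',plane(t,[[119.6,223.0]],.003)*1000,plane(s,[[386.1,323]],.003)*1000)
print('clip',plane(t,[[(150)/5+75,(183)/5+195]],.085)*1000, plane(s,[[360+(617-400)/5,280+90/5]],.08)*1000)
print('bowl',plane(t,[[309.5,137.9]],.04)*1000,plane(t,[[308.9,139.9]],.007)*1000)
for d,n,seed in ((t,'top',(367,137)),(s,'scene',(188,196))):
    g=cv2.GaussianBlur(d['pixels'],(3,3),0); m=np.zeros((422,562),np.uint8)
    cv2.floodFill(g,m,seed,0,(14,)*3,(14,)*3,4|cv2.FLOODFILL_FIXED_RANGE|cv2.FLOODFILL_MASK_ONLY|(255<<8)); m=m[1:-1,1:-1]
    c=max(cv2.findContours(m,0,cv2.CHAIN_APPROX_NONE)[0],key=cv2.contourArea)[:,0]
    print(n,cv2.minAreaRect(np.float32(plane(d,c,.007)[:,:2]*1000)))
# bowl floor top/scene
for d,n,seed in ((t,'top',(309,140)),):
    g=cv2.GaussianBlur(d['pixels'],(3,3),0); m=np.zeros((422,562),np.uint8)
    cv2.floodFill(g,m,seed,0,(14,)*3,(14,)*3,4|cv2.FLOODFILL_FIXED_RANGE|cv2.FLOODFILL_MASK_ONLY|(255<<8)); m=m[1:-1,1:-1]
    c=max(cv2.findContours(m,0,cv2.CHAIN_APPROX_NONE)[0],key=cv2.contourArea)[:,0]
    print('bowlfloor',cv2.fitEllipse(np.float32(plane(d,c,.007)[:,:2]*1000)))
# overlay of hypotheses
B=s['pixels'].copy()
a=np.linspace(0,2*np.pi,60)
A=cv2.resize(t['pixels'][95:180,215:410],None,fx=4,fy=4)
B=cv2.resize(s['pixels'][160:300,145:285],None,fx=4,fy=4)
o=np.zeros((560,800,3),np.uint8); o[:,:560]=B; o[:420,560:800]=cv2.resize(s['pixels'][115:185,200:240],(240,420)); cv2.imwrite('pics/crop2.png',o)
E
```

```text
rim [[475.92912645 397.82441558  70.        ]] [[475.6169655 397.4567321  70.       ]]
floor [[475.35438414 399.61066228   3.        ]] [[473.46760094 398.70870382   3.        ]]
clip [[454.73405156 405.57783842  85.        ]] [[454.0199286  408.66852931  80.        ]]
bowl [[654.31104556 -46.60487003  40.        ]] [[655.78868892 -46.22593426   7.        ]]
top ((657.52978515625, -177.97474670410156), (82.53620910644531, 112.60723114013672), 88.98172760009766)
scene ((654.7515869140625, -183.92184448242188), (109.39350128173828, 65.5968017578125), 0.20307430624961853)
bowlfloor ((657.2026977539062, -46.042396545410156), (71.11873626708984, 71.80636596679688), 100.99559020996094)
```

View pics/crop2.png

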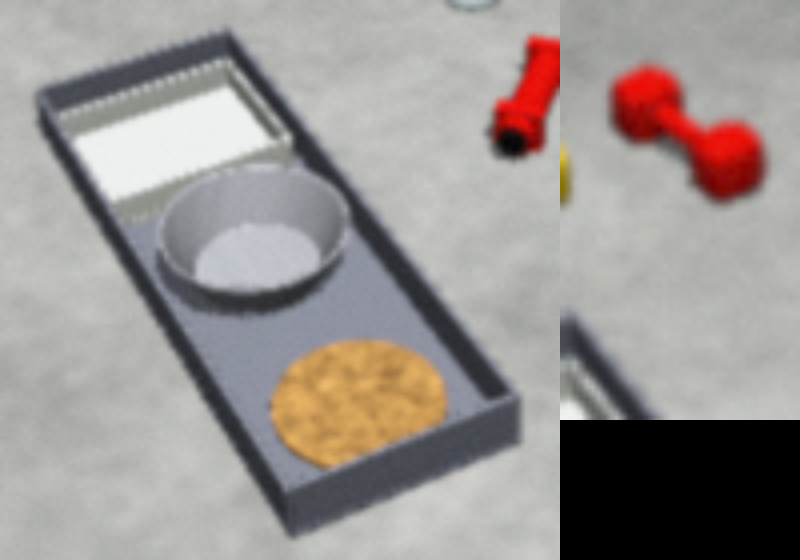

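Ring (0.378,0.2365), mat (0.658,0.089), jar (0.4755,0.398) with its clip at about 156°, bowl (0.656,-0.046), rattle (0.4585,-0.3835) with its axis at 99°, tub about (0.657,-0.178). The mat in the basket is the one farthest from the base. I start with the ring.

>>> {"op": "carry_out", "data": {"rows": [{"slide": [-0.92, -0.67, 0.2], "rot": [0, 0, 0], "fingers": 0}, {"slide": [-0.92, -0.67, 0.4], "rot": [0, 0, 0], "fingers": 0}, {"slide": [-0.92, -0.67, 0.4], "rot": [0, 0, 0], "fingers": 0}, {"slide": [-0.92, -0.67, 0.4], "rot": [0, 0, 0], "fingers": 0}, {"slide": [-0.92, -0.67, 0.4], "rot": [0, 0, 0], "fingers": 0}, {"slide": [-0.92, -0.67, 0.4], "rot": [0, 0, 0], "fingers": 0}, {"slide": [-0.92, -0.67, 0.4], "rot": [0, 0, 0], "fingers": 0}, {"slide": [-0.92, -0.67, 0.4], "rot": [0, 0, 0], "fingers": 0}]}}

```text
time: 1.1
ee_pos: [0.3785, 0.2366, 0.1201]
tcp_rot: [[-0.959, 0.285, 0.0], [0.285, 0.959, 0.0], [-0.0, 0.0, -1.0]]
ft_force: [0.7, -0.0, -0.7]
width: 0.0933
grasp_force: 0.0
```

```bash
cat >> h.py <<'E'
def go(x,y,z,ang=None):
    "shift to a world point in tool units (present axes), then turn about tool z in units"
    s=ctrl.sense(); R=s['tcp_rot']; d=np.array([x,y,z])-s['ee_pos']; a=np.degrees(np.arctan2(R[1,1],R[0,1]))
    tilt=np.cross(R[:,2],[0,0,-1.])@R
    print('t',round(s['time'],2),'pos',s['ee_pos'].round(4),'yang',a.round(1),'q6',s['qpos'][5].round(1),'w',round(s['width'],4),'gf',round(s['grasp_force'],1),'F',s['ft_force'].round(1))
    print('units',(R.T@d/.04).round(3),'tilt units',np.degrees(tilt/5).round(2),'turn', None if ang is None else round((a-ang)/5,2))
E
python3 -c "
from h import *
go(.378,.2365,.0245,45)"
```

```text
t 1.1 pos [0.3785 0.2366 0.1201] yang 73.5 q6 -47.4 w 0.0933 gf 0.0 F [ 0.7 -0.  -0.7]
units [ 0.011 -0.005  2.39 ] tilt units [0. 0. 0.] turn 5.69
```

>>> {"op": "carry_out", "data": {"rows": [{"slide": [0.01, 0, 0.5], "rot": [0, 0, 1], "fingers": 0}, {"slide": [0, 0, 0.5], "rot": [0, 0, 1], "fingers": 0}, {"slide": [0, 0, 0.5], "rot": [0, 0, 1], "fingers": 0}, {"slide": [0, 0, 0.5], "rot": [0, 0, 1], "fingers": 0}, {"slide": [0, 0, 0.29], "rot": [0, 0, 1], "fingers": 0}, {"slide": [0, 0, 0.1], "rot": [0, 0, 0.7], "fingers": 0}, {"slide": [0, 0, 0], "rot": [0, 0, 0], "fingers": 0.5}, {"slide": [0, 0, 0], "rot": [0, 0, 0], "fingers": 0.5}]}}

```text
time: 2.1
ee_pos: [0.3774, 0.238, 0.0252]
tcp_rot: [[-0.708, 0.707, 0.0], [0.707, 0.708, 0.0], [-0.0, 0.0, -1.0]]
ft_force: [0.6, 0.1, 0.0]
width: 0.0773
grasp_force: 0.0
```

>>> {"op": "carry_out", "data": {"rows": [{"slide": [0, 0, 0], "rot": [0, 0, 0], "fingers": 0.5}, {"slide": [0, 0, 0], "rot": [0, 0, 0], "fingers": 0.5}, {"slide": [0, 0, 0], "rot": [0, 0, 0], "fingers": 0.5}, {"slide": [0, 0, 0], "rot": [0, 0, 0], "fingers": 0.5}]}}

```text
time: 2.6
ee_pos: [0.3775, 0.238, 0.0252]
tcp_rot: [[-0.707, 0.708, 0.0], [0.708, 0.707, 0.0], [-0.0, 0.0, -1.0]]
ft_force: [-0.3, -1.1, 5.1]
width: 0.0587
grasp_force: 29.7
```

```bash
python3 -c "
from h import *
go(.378,.2365,.12,45);go(.6580,.0885,.12,45)"
```

```text
t 2.6 pos [0.3775 0.238  0.0252] yang 45.0 q6 -18.7 w 0.0587 gf 29.7 F [-0.3 -1.1  5.1]
units [-0.036 -0.017 -2.37 ] tilt units [0. 0. 0.] turn -0.01
t 2.6 pos [0.3775 0.238  0.0252] yang 45.0 q6 -18.7 w 0.0587 gf 29.7 F [-0.3 -1.1  5.1]
units [-7.601  2.321 -2.368] tilt units [0. 0. 0.] turn -0.01
```

>>> {"op": "carry_out", "data": {"rows": [{"slide": [0, 0, -0.9], "rot": [0, 0, 0], "fingers": 0.5}, {"slide": [-0.6, 0.3, -0.9], "rot": [0, 0, 0], "fingers": 0.5}, {"slide": [-1, 0.3, -0.57], "rot": [0, 0, 0], "fingers": 0.5}, {"slide": [-1, 0.3, 0], "rot": [0, 0, 0], "fingers": 0.5}, {"slide": [-1, 0.3, 0], "rot": [0, 0, 0], "fingers": 0.5}, {"slide": [-1, 0.3, 0], "rot": [0, 0, 0], "fingers": 0.5}, {"slide": [-1, 0.3, 0], "rot": [0, 0, 0], "fingers": 0.5}, {"slide": [-1, 0.3, 0], "rot": [0, 0, 0], "fingers": 0.5}]}}

```text
time: 3.6
ee_pos: [0.6243, 0.1097, 0.1195]
tcp_rot: [[-0.706, 0.708, -0.0], [0.708, 0.706, 0.0], [0.0, -0.0, -1.0]]
ft_force: [1.6, 0.7, -1.1]
width: 0.0587
grasp_force: 29.7
```

>>> {"op": "carry_out", "data": {"rows": [{"slide": [-0.6, 0.13, 0], "rot": [0, 0, 0], "fingers": 0.5}, {"slide": [-0.4, 0.09, 0], "rot": [0, 0, 0], "fingers": 0.5}, {"slide": [0, 0, 0], "rot": [0, 0, 0], "fingers": 0.5}]}}

```text
time: 3.98
ee_pos: [0.658, 0.0878, 0.1193]
tcp_rot: [[-0.706, 0.708, -0.0], [0.708, 0.706, -0.0], [0.0, -0.0, -1.0]]
ft_force: [-1.2, 0.5, -0.4]
width: 0.0589
grasp_force: 29.7
```

```bash
python3 -c "
from h import *
go(.6580,.0885,.036,45)
grab('top','top1'); grab('scene','scene1')
t=load('top1');s=load('scene1')
o=np.zeros((560,800,3),np.uint8)
o[:400,:400]=cv2.resize(t['pixels'][90:190,200:300],(400,400)); o[:400,400:]=cv2.resize(s['pixels'][190:290,180:280],(400,400)); cv2.imwrite('pics/c3.png',o[:400])"
```

```text
t 3.98 pos [0.658  0.0878 0.1193] yang 44.9 q6 -41.3 w 0.0589 gf 29.7 F [-1.2  0.5 -0.4]
units [0.012 0.011 2.082] tilt units [-0. -0.  0.] turn -0.02
```

View pics/c3.png

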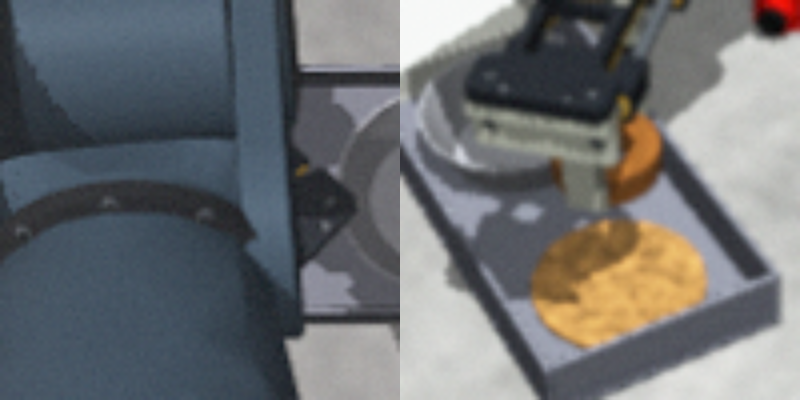

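The ring is held level above the mat. Next I lower it, set it down and open only a little.

>>> {"op": "carry_out", "data": {"rows": [{"slide": [0.01, 0.01, 0.7], "rot": [0, 0, 0], "fingers": 0.5}, {"slide": [0, 0, 0.7], "rot": [0, 0, 0], "fingers": 0.5}, {"slide": [0, 0, 0.4], "rot": [0, 0, 0], "fingers": 0.5}, {"slide": [0, 0, 0.2], "rot": [0, 0, 0], "fingers": 0.5}, {"slide": [0, 0, 0.09], "rot": [0, 0, 0], "fingers": 0.5}, {"slide": [0, 0, 0], "rot": [0, 0, 0], "fingers": 0.5}, {"slide": [0, 0, 0], "rot": [0, 0, 0], "fingers": 0.25}, {"slide": [0, 0, 0], "rot": [0, 0, 0], "fingers": 0.25}]}}

```text
time: 5.08
ee_pos: [0.6581, 0.089, 0.0367]
tcp_rot: [[-0.707, 0.708, 0.001], [0.708, 0.707, 0.0], [-0.0, 0.001, -1.0]]
ft_force: [-0.0, 0.8, -0.7]
width: 0.0692
grasp_force: 0.0
```

>>> {"op": "carry_out", "data": {"rows": [{"slide": [0, 0, 0], "rot": [0, 0, 0], "fingers": 0.25}, {"slide": [0, 0, -0.5], "rot": [0, 0, 0], "fingers": 0.25}, {"slide": [0, 0, -0.8], "rot": [0, 0, 0], "fingers": 0.25}, {"slide": [0, 0, -0.9], "rot": [0, 0, 0], "fingers": 0.25}, {"slide": [0, 0, -0.3], "rot": [0, 0, 0], "fingers": 0.25}, {"slide": [0, 0, 0], "rot": [0, 0, 0], "fingers": 0.25}]}}

```text
time: 5.82
ee_pos: [0.658, 0.089, 0.1371]
tcp_rot: [[-0.707, 0.708, 0.001], [0.708, 0.707, 0.0], [-0.001, 0.001, -1.0]]
ft_force: [-0.1, 0.7, 0.7]
width: 0.0695
grasp_force: 0.0
```

```bash
python3 -c "
from h import *
go(.4585,-.3835,.12,8.9)
"
```

```text
t 5.83 pos [0.658  0.089  0.1371] yang 45.0 q6 -41.3 w 0.0695 gf 0.0 F [-0.1  0.7  0.7]
units [ -4.834 -11.876   0.418] tilt units [0.01 0.01 0.  ] turn 7.21
```

>>> {"op": "carry_out", "data": {"rows": [{"slide": [-0.3, -0.7, 0], "rot": [0, 0, 0], "fingers": 0.25}, {"slide": [-0.4, -1, 0], "rot": [0, 0, 0], "fingers": 0.25}, {"slide": [-0.4, -1, 0], "rot": [0, 0, 0], "fingers": 0.4}, {"slide": [-0.4, -1, 0], "rot": [0, 0, 0], "fingers": 0.4}, {"slide": [-0.4, -1, 0], "rot": [0, 0, 0], "fingers": 0.4}, {"slide": [-0.4, -1, 0], "rot": [0, 0, 0], "fingers": 0.4}, {"slide": [-0.4, -1, 0], "rot": [0, 0, 0], "fingers": 0.4}, {"slide": [-0.4, -1, 0], "rot": [0, 0, 0], "fingers": 0.4}]}}

```text
time: 6.82
ee_pos: [0.5262, -0.2173, 0.1349]
tcp_rot: [[-0.707, 0.708, -0.002], [0.708, 0.707, 0.001], [0.002, -0.001, -1.0]]
ft_force: [-0.3, -0.4, 0.3]
width: 0.0557
grasp_force: 0.0
```

>>> {"op": "carry_out", "data": {"rows": [{"slide": [-0.4, -1, 0], "rot": [0, 0, 0], "fingers": 0.4}, {"slide": [-0.4, -1, 0], "rot": [0, 0, 0], "fingers": 0.4}, {"slide": [-0.4, -1, 0.2], "rot": [0, 0, 0], "fingers": 0.4}, {"slide": [-0.4, -0.8, 0.2], "rot": [0, 0, 0], "fingers": 0.4}, {"slide": [-0.13, -0.38, 0], "rot": [0, 0, 0], "fingers": 0.4}, {"slide": [0, 0, 0], "rot": [0, 0, 1], "fingers": 0.4}, {"slide": [0, 0, 0], "rot": [0, 0, 1], "fingers": 0.4}, {"slide": [0, 0, 0], "rot": [0, 0, 1], "fingers": 0.4}]}}

```text
time: 7.82
ee_pos: [0.4581, -0.3826, 0.1198]
tcp_rot: [[-0.497, 0.868, -0.001], [0.868, 0.497, 0.001], [0.001, -0.0, -1.0]]
ft_force: [-1.0, -0.4, 0.5]
width: 0.0558
grasp_force: 0.0
```

>>> {"op": "carry_out", "data": {"rows": [{"slide": [0, 0, 0], "rot": [0, 0, 1], "fingers": 0.4}, {"slide": [0, 0, 0], "rot": [0, 0, 1], "fingers": 0.4}, {"slide": [0, 0, 0], "rot": [0, 0, 1], "fingers": 0.4}, {"slide": [0, 0, 0], "rot": [0, 0, 1], "fingers": 0.4}, {"slide": [0, 0, 0], "rot": [0, 0, 0.2], "fingers": 0.4}, {"slide": [0, 0, 0], "rot": [0, 0, 0], "fingers": 0.4}]}}

```text
time: 8.57
ee_pos: [0.4581, -0.3831, 0.1201]
tcp_rot: [[-0.157, 0.988, -0.0], [0.988, 0.157, 0.0], [0.0, -0.0, -1.0]]
ft_force: [1.0, -0.4, -0.6]
width: 0.0559
grasp_force: 0.0
```

```bash
python3 -c "
from h import *
go(.4585,-.3835,.0245,8.9)
grab('scene','scene2'); grab('top','top2')
s=load('scene2');t=load('top2')
o=np.zeros((400,800,3),np.uint8)
o[:,:400]=cv2.resize(t['pixels'][90:190,200:300],(400,400)); o[:,400:]=cv2.resize(s['pixels'][80:180,170:270],(400,400)); cv2.imwrite('pics/c4.png',o)
hsv=cv2.cvtColor(s['pixels'],cv2.COLOR_BGR2HSV)
"
```

```text
t 8.57 pos [ 0.4581 -0.3831  0.1201] yang 9.1 q6 -53.4 w 0.0559 gf 0.0 F [ 1.  -0.4 -0.6]
units [-0.014  0.009  2.389] tilt units [-0. -0.  0.] turn 0.03
```

View pics/c4.png

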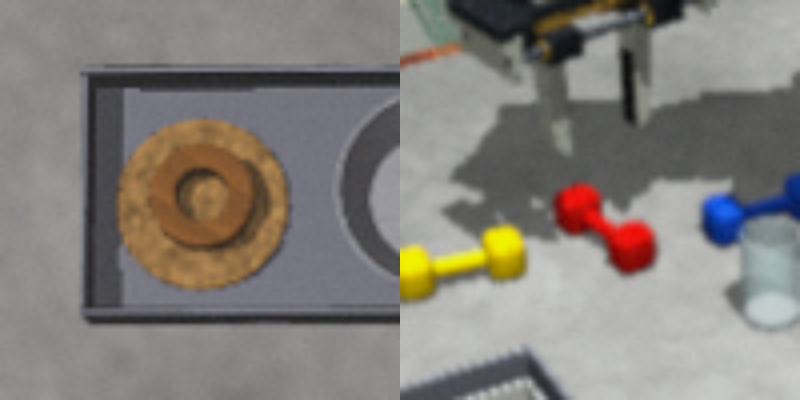

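The ring lies flat in the middle of the mat: its centre is at crop (203,195) against the mat's (204,204), which matches the height parallax. The gripper is above the red rattle's handle. Next I descend and grip.

>>> {"op": "carry_out", "data": {"rows": [{"slide": [-0.01, 0.01, 0.6], "rot": [0, 0, 0], "fingers": 0.4}, {"slide": [0, 0, 0.8], "rot": [0, 0, 0], "fingers": 0.4}, {"slide": [0, 0, 0.6], "rot": [0, 0, 0], "fingers": 0.4}, {"slide": [0, 0, 0.3], "rot": [0, 0, 0], "fingers": 0.4}, {"slide": [0, 0, 0.08], "rot": [0, 0, 0], "fingers": 0.4}, {"slide": [0, 0, 0], "rot": [0, 0, 0], "fingers": 0.9}, {"slide": [0, 0, 0], "rot": [0, 0, 0], "fingers": 0.95}, {"slide": [0, 0, 0], "rot": [0, 0, 0], "fingers": 0.95}]}}

```text
time: 9.68
ee_pos: [0.4587, -0.3841, 0.0256]
tcp_rot: [[-0.156, 0.988, 0.001], [0.988, 0.156, -0.001], [-0.001, 0.001, -1.0]]
ft_force: [0.7, 0.1, -0.4]
width: 0.0305
grasp_force: 0.0
```

>>> {"op": "carry_out", "data": {"rows": [{"slide": [0, 0, 0], "rot": [0, 0, 0], "fingers": 0.95}, {"slide": [0, 0, 0], "rot": [0, 0, 0], "fingers": 0.95}, {"slide": [0, 0, 0], "rot": [0, 0, 0], "fingers": 0.95}, {"slide": [0, 0, 0], "rot": [0, 0, 0], "fingers": 0.95}]}}

```text
time: 10.18
ee_pos: [0.4585, -0.3839, 0.0252]
tcp_rot: [[-0.156, 0.988, 0.0], [0.988, 0.156, -0.0], [-0.0, 0.0, -1.0]]
ft_force: [-0.0, -0.8, 3.0]
width: 0.013
grasp_force: 30.0
```

```bash
python3 -c "
from h import *
go(.657,-.178,.13,89)
"
```

```text
t 10.18 pos [ 0.4585 -0.3839  0.0252] yang 9.0 q6 -53.3 w 0.013 gf 30.0 F [-0.  -0.8  3. ]
units [ 4.312  5.703 -2.621] tilt units [0. 0. 0.] turn -16.01
```

>>> {"op": "carry_out", "data": {"rows": [{"slide": [0, 0, -0.8], "rot": [0, 0, 0], "fingers": 0.95}, {"slide": [0, 0, -1], "rot": [0, 0, 0], "fingers": 0.95}, {"slide": [0.2, 0.3, -0.8], "rot": [0, 0, 0], "fingers": 0.95}, {"slide": [0.7, 0.9, 0], "rot": [0, 0, 0], "fingers": 0.95}, {"slide": [0.7, 0.9, 0], "rot": [0, 0, 0], "fingers": 0.95}, {"slide": [0.7, 0.9, 0], "rot": [0, 0, 0], "fingers": 0.95}, {"slide": [0.7, 0.9, 0], "rot": [0, 0, 0], "fingers": 0.95}, {"slide": [0.7, 0.9, 0], "rot": [0, 0, 0], "fingers": 0.95}]}}

```text
time: 11.18
ee_pos: [0.6259, -0.2065, 0.1288]
tcp_rot: [[-0.156, 0.988, -0.0], [0.988, 0.156, 0.0], [0.0, -0.0, -1.0]]
ft_force: [-0.3, -0.4, -0.9]
width: 0.0129
grasp_force: 30.0
```

>>> {"op": "carry_out", "data": {"rows": [{"slide": [0.4, 0.6, 0], "rot": [0, 0, 0], "fingers": 0.95}, {"slide": [0.2, 0.3, 0], "rot": [0, 0, 0], "fingers": 0.95}, {"slide": [0, 0, 0], "rot": [0, 0, -1], "fingers": 0.95}, {"slide": [0, 0, 0], "rot": [0, 0, -1], "fingers": 0.95}, {"slide": [0, 0, 0], "rot": [0, 0, -1], "fingers": 0.95}, {"slide": [0, 0, 0], "rot": [0, 0, -1], "fingers": 0.95}, {"slide": [0, 0, 0], "rot": [0, 0, -1], "fingers": 0.95}, {"slide": [0, 0, 0], "rot": [0, 0, -1], "fingers": 0.95}]}}

```text
time: 12.18
ee_pos: [0.6564, -0.1792, 0.1288]
tcp_rot: [[-0.63, 0.776, -0.001], [0.776, 0.63, 0.0], [0.0, -0.0, -1.0]]
ft_force: [-0.0, 0.3, -0.9]
width: 0.0132
grasp_force: 30.0
```

>>> {"op": "carry_out", "data": {"rows": [{"slide": [0, 0, 0], "rot": [0, 0, -1], "fingers": 0.95}, {"slide": [0, 0, 0], "rot": [0, 0, -1], "fingers": 0.95}, {"slide": [0, 0, 0], "rot": [0, 0, -1], "fingers": 0.95}, {"slide": [0, 0, 0], "rot": [0, 0, -1], "fingers": 0.95}, {"slide": [0, 0, 0], "rot": [0, 0, -1], "fingers": 0.95}, {"slide": [0, 0, 0], "rot": [0, 0, -1], "fingers": 0.95}, {"slide": [0, 0, 0], "rot": [0, 0, -1], "fingers": 0.95}, {"slide": [0, 0, 0], "rot": [0, 0, -1], "fingers": 0.95}]}}

```text
time: 13.18
ee_pos: [0.6564, -0.1791, 0.1288]
tcp_rot: [[-0.982, 0.19, -0.001], [0.19, 0.982, 0.0], [0.001, -0.0, -1.0]]
ft_force: [-1.2, 0.5, -0.8]
width: 0.0128
grasp_force: 30.0
```

```bash
python3 -c "
from h import *
go(.657,-.178,.033,89)
t=load('top0'); s=grab('scene','scene3')
o=np.zeros((600,800,3),np.uint8)
o[:600,:440]=cv2.resize(t['pixels'][100:175,338:393],(440,600),interpolation=2); o[:360,440:]=cv2.resize(s['pixels'][150:230,140:220],(360,360)); cv2.imwrite('pics/c5.png',o)
"
```

```text
t 13.18 pos [ 0.6564 -0.1791  0.1288] yang 79.1 q6 -98.2 w 0.0128 gf 30.0 F [-1.2  0.5 -0.8]
units [-0.01   0.031  2.396] tilt units [-0.   -0.01  0.  ] turn -1.98
```

View pics/c5.png

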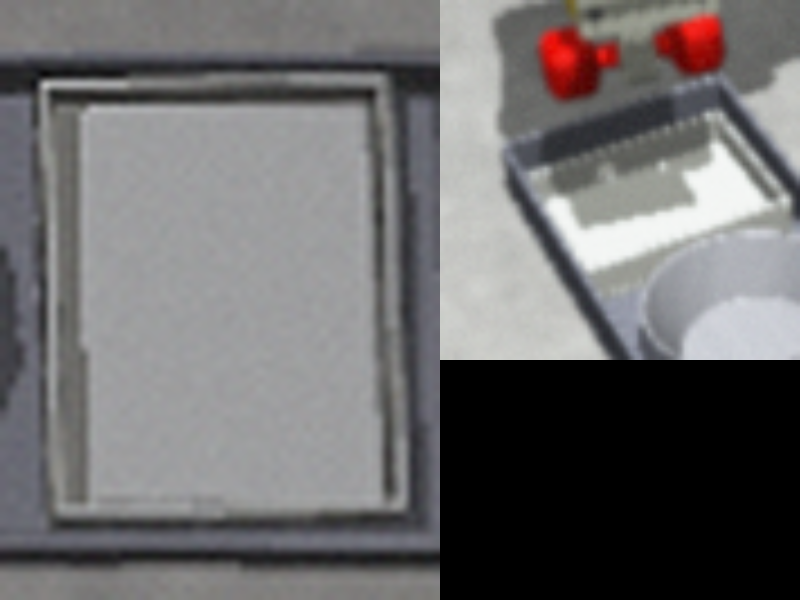

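The rattle is held level over the tub. The tub's outer rim corners in the crop are (38,76), (388,74), (408,513) and (52,521).

```bash
python3 -c "
from h import *
t=load('top0')
P=plane(t,(np.array([[38,76],[388,74],[408,513],[52,521]])+.5)/8-.5+[338,100],.029)[:,:2]*1000
print(P.round(1),P.mean(0)); e=(P[0]+P[1]-P[2]-P[3]); print(np.degrees(np.arctan2(e[1],e[0])), np.linalg.norm(e)/2)
e=(P[0]+P[3]-P[2]-P[1]); print(np.degrees(np.arctan2(e[1],e[0])), np.linalg.norm(e)/2)
go(.6565,-.1775,.033,88.5)"
```

```text
[[ 721.2 -123.6]
 [ 720.1 -224. ]
 [ 593.5 -224. ]
 [ 593.5 -123. ]] [ 657.06028318 -173.65721513]
-0.15279645964963345 127.18644482274178
89.6748451166514 100.70379822563692
t 13.22 pos [ 0.6565 -0.1792  0.1288] yang 79.3 q6 -98.5 w 0.013 gf 30.0 F [ 0.  -0.8 -0.7]
units [0.005 0.041 2.396] tilt units [-0.   -0.01  0.  ] turn -1.84
```

>>> {"op": "carry_out", "data": {"rows": [{"slide": [0, 0, 0], "rot": [0, 0, -1], "fingers": 0.95}, {"slide": [0, 0, 0], "rot": [0, 0, -1], "fingers": 0.95}, {"slide": [-0.01, 0.12, 0.2], "rot": [0, 0, -0.1], "fingers": 0.95}, {"slide": [0, 0, 0.8], "rot": [0, 0, 0], "fingers": 0.95}, {"slide": [0, 0, 0.8], "rot": [0, 0, 0], "fingers": 0.95}, {"slide": [0, 0, 0.4], "rot": [0, 0, 0], "fingers": 0.95}, {"slide": [0, 0, 0.15], "rot": [0, 0, 0], "fingers": 0.95}, {"slide": [0, 0, 0], "rot": [0, 0, 0], "fingers": 0.95}]}}

```text
time: 14.22
ee_pos: [0.6577, -0.1738, 0.0355]
tcp_rot: [[-1.0, 0.01, 0.001], [0.01, 1.0, -0.0], [-0.001, -0.0, -1.0]]
ft_force: [0.5, 0.3, -1.2]
width: 0.0131
grasp_force: 30.0
```

```bash
python3 -c "
from h import *
go(.657,-.1745,.0325,89.8)"
```

```text
t 14.22 pos [ 0.6577 -0.1738  0.0355] yang 89.4 q6 -108.1 w 0.0131 gf 30.0 F [ 0.5  0.3 -1.2]
units [ 0.018 -0.018  0.074] tilt units [-0.    0.01  0.  ] turn -0.08
```

>>> {"op": "carry_out", "data": {"rows": [{"slide": [0.02, -0.01, 0.07], "rot": [0, 0, 0], "fingers": 0.95}, {"slide": [0, 0, 0], "rot": [0, 0, 0], "fingers": 0.95}, {"slide": [0, 0, 0], "rot": [0, 0, 0], "fingers": 0.65}, {"slide": [0, 0, 0], "rot": [0, 0, 0], "fingers": 0.6}, {"slide": [0, 0, 0], "rot": [0, 0, 0], "fingers": 0.6}, {"slide": [0, 0, -0.4], "rot": [0, 0, 0], "fingers": 0.6}, {"slide": [0, 0, -0.9], "rot": [0, 0, 0], "fingers": 0.6}, {"slide": [0, 0, -1], "rot": [0, 0, 0], "fingers": 0.6}]}}

```text
time: 15.22
ee_pos: [0.6566, -0.174, 0.1261]
tcp_rot: [[-1.0, 0.01, 0.0], [0.01, 1.0, -0.0], [-0.0, -0.0, -1.0]]
ft_force: [1.1, -0.5, -0.0]
width: 0.0375
grasp_force: 0.0
```

```bash
python3 -c "
from h import *
go(.4755,.398,.17,66)"
```

```text
t 15.22 pos [ 0.6566 -0.174   0.1261] yang 89.5 q6 -108.2 w 0.0375 gf 0.0 F [ 1.1 -0.5 -0. ]
units [ 4.663 14.257 -1.097] tilt units [-0.  0.  0.] turn 4.69
```

>>> {"op": "carry_out", "data": {"rows": [{"slide": [0, 0.3, -0.6], "rot": [0, 0, 0], "fingers": 0.3}, {"slide": [0.3, 0.9, -0.5], "rot": [0, 0, 0], "fingers": 0}, {"slide": [0.33, 1, 0], "rot": [0, 0, 0], "fingers": 0}, {"slide": [0.33, 1, 0], "rot": [0, 0, 0], "fingers": 0}, {"slide": [0.33, 1, 0], "rot": [0, 0, 0], "fingers": 0}, {"slide": [0.33, 1, 0], "rot": [0, 0, 0], "fingers": 0}, {"slide": [0.33, 1, 0], "rot": [0, 0, 0], "fingers": 0}, {"slide": [0.33, 1, 0], "rot": [0, 0, 0], "fingers": 0}]}}

```text
time: 16.23
ee_pos: [0.5679, 0.1161, 0.1695]
tcp_rot: [[-1.0, 0.01, 0.001], [0.01, 1.0, 0.0], [-0.001, 0.0, -1.0]]
ft_force: [0.7, 1.0, -0.9]
width: 0.0932
grasp_force: 0.0
```

>>> {"op": "carry_out", "data": {"rows": [{"slide": [0.33, 1, 0], "rot": [0, 0, 0], "fingers": 0}, {"slide": [0.33, 1, 0], "rot": [0, 0, 0], "fingers": 0}, {"slide": [0.33, 1, 0], "rot": [0, 0, 0], "fingers": 0}, {"slide": [0.33, 1, 0], "rot": [0, 0, 0], "fingers": 0}, {"slide": [0.33, 1, 0], "rot": [0, 0, 0], "fingers": 0}, {"slide": [0.33, 1, 0], "rot": [0, 0, 0], "fingers": 0}, {"slide": [0.33, 0.8, 0], "rot": [0, 0, 0], "fingers": 0}, {"slide": [0.07, 0.26, 0], "rot": [0, 0, 0], "fingers": 0}]}}

```text
time: 17.23
ee_pos: [0.475, 0.3996, 0.1692]
tcp_rot: [[-1.0, 0.008, 0.001], [0.008, 1.0, 0.001], [-0.001, 0.001, -1.0]]
ft_force: [0.6, 0.4, 0.2]
width: 0.093
grasp_force: 0.0
```

>>> {"op": "carry_out", "data": {"rows": [{"slide": [0, 0, 0], "rot": [0, 0, 1], "fingers": 0}, {"slide": [0, 0, 0], "rot": [0, 0, 1], "fingers": 0}, {"slide": [0, 0, 0], "rot": [0, 0, 1], "fingers": 0}, {"slide": [0, 0, 0], "rot": [0, 0, 1], "fingers": 0}, {"slide": [0, 0, 0], "rot": [0, 0, 0.7], "fingers": 0}, {"slide": [0, 0, 0], "rot": [0, 0, 0], "fingers": 0}]}}

```text
time: 17.98
ee_pos: [0.4762, 0.3975, 0.1689]
tcp_rot: [[-0.913, 0.408, 0.001], [0.408, 0.913, 0.0], [-0.0, 0.0, -1.0]]
ft_force: [0.6, -0.2, -0.5]
width: 0.0932
grasp_force: 0.0
```

```bash
python3 -c "
from h import *
go(.4755,.398,.047,66)
s=grab('scene','scene4');t=grab('top','top4')
o=np.zeros((400,800,3),np.uint8)
o[:,:400]=cv2.resize(t['pixels'][90:190,310:410],(400,400)); o[:,400:]=cv2.resize(s['pixels'][230:350,340:460],(400,400)); cv2.imwrite('pics/c6.png',o)
"
```

```text
t 17.98 pos [0.4762 0.3975 0.1689] yang 65.9 q6 -30.4 w 0.0932 gf 0.0 F [ 0.6 -0.2 -0.5]
units [2.200e-02 3.000e-03 3.047e+00] tilt units [0.   0.01 0.  ] turn -0.01
```

View pics/c6.png

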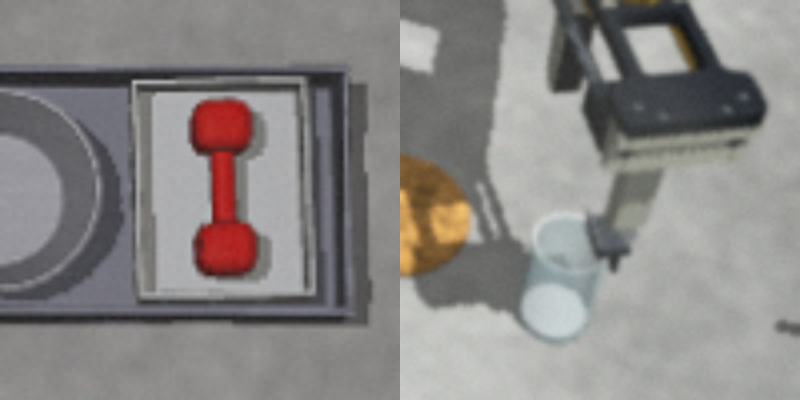

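The rattle lies lengthways in the middle of the tub, about (224,187) in the crop. The gripper is above the clip jar. Next I descend to the glass below the clip and grip it.

>>> {"op": "carry_out", "data": {"rows": [{"slide": [0.02, 0, 0.5], "rot": [0, 0, 0], "fingers": 0}, {"slide": [0, 0, 0.8], "rot": [0, 0, 0], "fingers": 0}, {"slide": [0, 0, 0.8], "rot": [0, 0, 0], "fingers": 0}, {"slide": [0, 0, 0.6], "rot": [0, 0, 0], "fingers": 0}, {"slide": [0, 0, 0.3], "rot": [0, 0, 0], "fingers": 0}, {"slide": [0, 0, 0], "rot": [0, 0, 0], "fingers": 0}, {"slide": [0, 0, 0], "rot": [0, 0, 0], "fingers": 0.3}, {"slide": [0, 0, 0], "rot": [0, 0, 0], "fingers": 0.45}]}}

```text
time: 19.08
ee_pos: [0.4754, 0.3987, 0.0492]
tcp_rot: [[-0.913, 0.407, 0.001], [0.407, 0.913, 0.001], [-0.001, 0.001, -1.0]]
ft_force: [0.3, 0.0, -0.7]
width: 0.0778
grasp_force: 0.0
```

>>> {"op": "carry_out", "data": {"rows": [{"slide": [0, 0, 0], "rot": [0, 0, 0], "fingers": 0.5}, {"slide": [0, 0, 0], "rot": [0, 0, 0], "fingers": 0.6}, {"slide": [0, 0, 0], "rot": [0, 0, 0], "fingers": 0.6}, {"slide": [0, 0, 0], "rot": [0, 0, 0], "fingers": 0.6}]}}

```text
time: 19.58
ee_pos: [0.4749, 0.3984, 0.0483]
tcp_rot: [[-0.913, 0.407, -0.0], [0.407, 0.913, -0.0], [0.0, -0.0, -1.0]]
ft_force: [-0.8, -0.7, 1.1]
width: 0.0464
grasp_force: 30.0
```

```bash
python3 -c "
from h import *
go(.6555,-.046,.14,66)"
```

```text
t 19.57 pos [0.4749 0.3984 0.0483] yang 66.0 q6 -30.3 w 0.0464 gf 30.0 F [-0.8 -0.7  1.1]
units [-8.649 -8.308 -2.292] tilt units [-0. -0.  0.] turn -0.01
```

Jar gripped at 46.4 mm. I lift it and carry it smoothly.

>>> {"op": "carry_out", "data": {"rows": [{"slide": [0, 0, -0.3], "rot": [0, 0, 0], "fingers": 0.6}, {"slide": [0, 0, -0.7], "rot": [0, 0, 0], "fingers": 0.6}, {"slide": [0, 0, -0.8], "rot": [0, 0, 0], "fingers": 0.6}, {"slide": [-0.2, -0.2, -0.5], "rot": [0, 0, 0], "fingers": 0.6}, {"slide": [-0.4, -0.4, 0], "rot": [0, 0, 0], "fingers": 0.6}, {"slide": [-0.6, -0.6, 0], "rot": [0, 0, 0], "fingers": 0.6}, {"slide": [-0.7, -0.7, 0], "rot": [0, 0, 0], "fingers": 0.6}, {"slide": [-0.7, -0.7, 0], "rot": [0, 0, 0], "fingers": 0.6}]}}

```text
time: 20.58
ee_pos: [0.5275, 0.2582, 0.1389]
tcp_rot: [[-0.913, 0.408, -0.002], [0.408, 0.913, -0.001], [0.001, -0.002, -1.0]]
ft_force: [0.2, 0.2, -1.2]
width: 0.0462
grasp_force: 30.0
```

>>> {"op": "carry_out", "data": {"rows": [{"slide": [-0.7, -0.7, 0], "rot": [0, 0, 0], "fingers": 0.6}, {"slide": [-0.7, -0.7, 0], "rot": [0, 0, 0], "fingers": 0.6}, {"slide": [-0.7, -0.7, 0], "rot": [0, 0, 0], "fingers": 0.6}, {"slide": [-0.7, -0.7, 0], "rot": [0, 0, 0], "fingers": 0.6}, {"slide": [-0.7, -0.7, 0], "rot": [0, 0, 0], "fingers": 0.6}, {"slide": [-0.7, -0.7, 0], "rot": [0, 0, 0], "fingers": 0.6}, {"slide": [-0.7, -0.6, 0], "rot": [0, 0, 0], "fingers": 0.6}, {"slide": [-0.6, -0.5, 0], "rot": [0, 0, 0], "fingers": 0.6}]}}

```text
time: 21.58
ee_pos: [0.6414, -0.0251, 0.1386]
tcp_rot: [[-0.913, 0.409, -0.002], [0.409, 0.913, 0.0], [0.002, -0.001, -1.0]]
ft_force: [-0.0, -0.4, -1.5]
width: 0.0464
grasp_force: 30.0
```

>>> {"op": "carry_out", "data": {"rows": [{"slide": [-0.4, -0.3, 0], "rot": [0, 0, 0], "fingers": 0.6}, {"slide": [-0.15, -0.1, 0], "rot": [0, 0, 0], "fingers": 0.6}, {"slide": [0, 0, 0], "rot": [0, 0, 0], "fingers": 0.6}]}}

```text
time: 21.95
ee_pos: [0.6553, -0.0456, 0.1398]
tcp_rot: [[-0.913, 0.408, -0.001], [0.408, 0.913, 0.0], [0.001, -0.0, -1.0]]
ft_force: [-0.5, -0.4, -0.3]
width: 0.0463
grasp_force: 30.0
```

```bash
python3 -c "
from h import *
go(.656,-.0463,.057,66)
s=grab('scene','scene5')
cv2.imwrite('pics/c7.png',cv2.resize(s['pixels'][140:290,140:290],(600,600)))
"
```

```text
t 21.95 pos [ 0.6553 -0.0456  0.1398] yang 65.9 q6 -74.0 w 0.0463 gf 30.0 F [-0.5 -0.4 -0.3]
units [-0.023 -0.008  2.07 ] tilt units [-0.   -0.01  0.  ] turn -0.01
```

View pics/c7.png

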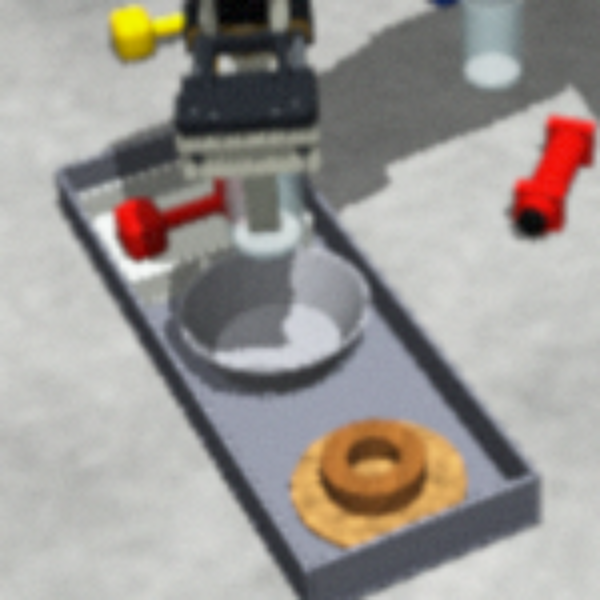

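The jar is upright above the bowl. I lower it slowly towards the expected contact at TCP z of about 0.055.

>>> {"op": "carry_out", "data": {"rows": [{"slide": [-0.02, -0.01, 0.4], "rot": [0, 0, 0], "fingers": 0.6}, {"slide": [0, 0, 0.5], "rot": [0, 0, 0], "fingers": 0.6}, {"slide": [0, 0, 0.5], "rot": [0, 0, 0], "fingers": 0.6}, {"slide": [0, 0, 0.4], "rot": [0, 0, 0], "fingers": 0.6}, {"slide": [0, 0, 0.2], "rot": [0, 0, 0], "fingers": 0.6}, {"slide": [0, 0, 0.05], "rot": [0, 0, 0], "fingers": 0.6}, {"slide": [0, 0, 0], "rot": [0, 0, 0], "fingers": 0.6}]}}

```text
time: 22.88
ee_pos: [0.6565, -0.0465, 0.0587]
tcp_rot: [[-0.913, 0.408, 0.001], [0.408, 0.913, -0.0], [-0.001, 0.0, -1.0]]
ft_force: [-0.0, 0.3, -2.4]
width: 0.0466
grasp_force: 30.0
```

```bash
python3 -c "
from h import *
go(.656,-.0463,.0553,66)"
```

```text
t 22.88 pos [ 0.6565 -0.0465  0.0587] yang 65.9 q6 -74.1 w 0.0466 gf 30.0 F [-0.   0.3 -2.4]
units [ 0.014 -0.001  0.084] tilt units [0.   0.01 0.  ] turn -0.01
```

>>> {"op": "carry_out", "data": {"rows": [{"slide": [0, 0, 0.04], "rot": [0, 0, 0], "fingers": 0.6}, {"slide": [0, 0, 0.02], "rot": [0, 0, 0], "fingers": 0.6}, {"slide": [0, 0, 0], "rot": [0, 0, 0], "fingers": 0.6}]}}

```text
time: 23.25
ee_pos: [0.6562, -0.0464, 0.0559]
tcp_rot: [[-0.913, 0.407, 0.0], [0.407, 0.913, -0.0], [-0.0, 0.0, -1.0]]
ft_force: [-0.1, -0.2, -1.0]
width: 0.046
grasp_force: 30.0
```

>>> {"op": "carry_out", "data": {"rows": [{"slide": [0, 0, 0.01], "rot": [0, 0, 0], "fingers": 0.6}, {"slide": [0, 0, 0], "rot": [0, 0, 0], "fingers": 0.6}]}}

```text
time: 23.5
ee_pos: [0.6562, -0.0464, 0.0554]
tcp_rot: [[-0.913, 0.407, -0.0], [0.407, 0.913, -0.0], [-0.0, -0.0, -1.0]]
ft_force: [0.1, 0.6, -1.9]
width: 0.0459
grasp_force: 30.0
```

>>> {"op": "carry_out", "data": {"rows": [{"slide": [0, 0, 0.015], "rot": [0, 0, 0], "fingers": 0.6}, {"slide": [0, 0, 0], "rot": [0, 0, 0], "fingers": 0.6}, {"slide": [0, 0, 0], "rot": [0, 0, 0], "fingers": 0.6}]}}

```text
time: 23.88
ee_pos: [0.6563, -0.0465, 0.0553]
tcp_rot: [[-0.913, 0.407, 0.0], [0.407, 0.913, -0.0], [-0.0, 0.0, -1.0]]
ft_force: [-2.8, 0.3, 4.7]
width: 0.0458
grasp_force: 30.0
```

The force turned to +4.7 N upward, so the jar has touched the floor. I open a little and leave straight up.

>>> {"op": "carry_out", "data": {"rows": [{"slide": [0, 0, 0], "rot": [0, 0, 0], "fingers": 0.46}, {"slide": [0, 0, 0], "rot": [0, 0, 0], "fingers": 0.42}, {"slide": [0, 0, 0], "rot": [0, 0, 0], "fingers": 0.41}, {"slide": [0, 0, 0], "rot": [0, 0, 0], "fingers": 0.41}, {"slide": [0, 0, -0.3], "rot": [0, 0, 0], "fingers": 0.41}, {"slide": [0, 0, -0.6], "rot": [0, 0, 0], "fingers": 0.4}, {"slide": [0, 0, -0.9], "rot": [0, 0, 0], "fingers": 0.4}, {"slide": [0, 0, -1], "rot": [0, 0, 0], "fingers": 0.4}]}}

```text
time: 24.88
ee_pos: [0.6561, -0.0464, 0.1686]
tcp_rot: [[-0.913, 0.407, 0.0], [0.407, 0.913, -0.0], [-0.0, 0.0, -1.0]]
ft_force: [1.0, 0.8, -0.4]
width: 0.0558
grasp_force: 0.0
```

>>> {"op": "carry_out", "data": {"rows": [{"slide": [0, 0, -0.8], "rot": [0, 0, 0], "fingers": 0.4}, {"slide": [1, 0, 0], "rot": [0, 0, 0], "fingers": 0.4}, {"slide": [1, 0.4, 0], "rot": [0, 0, 0], "fingers": 0.4}, {"slide": [1, 0.5, 0], "rot": [0, 0, 0], "fingers": 0.4}, {"slide": [1, 0.5, 0], "rot": [0, 0, 0], "fingers": 0.4}, {"slide": [1, 0.5, 0], "rot": [0, 0, 0], "fingers": 0.4}, {"slide": [0.8, 0.5, 0], "rot": [0, 0, 0], "fingers": 0.4}, {"slide": [0, 0, 0], "rot": [0, 0, 0], "fingers": 0.4}]}}

```text
time: 25.88
ee_pos: [0.4826, 0.1372, 0.1998]
tcp_rot: [[-0.914, 0.405, 0.001], [0.405, 0.914, 0.0], [-0.001, 0.001, -1.0]]
ft_force: [-0.6, 0.4, 0.5]
width: 0.0559
grasp_force: 0.0
```

```bash
python3 -c "
from h import *
go(.656,-.0463,.0553,66)
s=grab('scene','scene6');t=grab('top','top6')
o=np.zeros((400,800,3),np.uint8)
o[:,:400]=cv2.resize(t['pixels'][90:190,260:360],(400,400)); o[:,400:]=cv2.resize(s['pixels'][160:290,150:280],(400,400)); cv2.imwrite('pics/c8.png',o)
"
```

```text
t 25.88 pos [0.4826 0.1372 0.1998] yang 66.1 q6 -55.6 w 0.0559 gf 0.0 F [-0.6  0.4  0.5]
units [-5.821 -2.44   3.614] tilt units [0.01 0.01 0.  ] turn 0.02
```

View pics/c8.png

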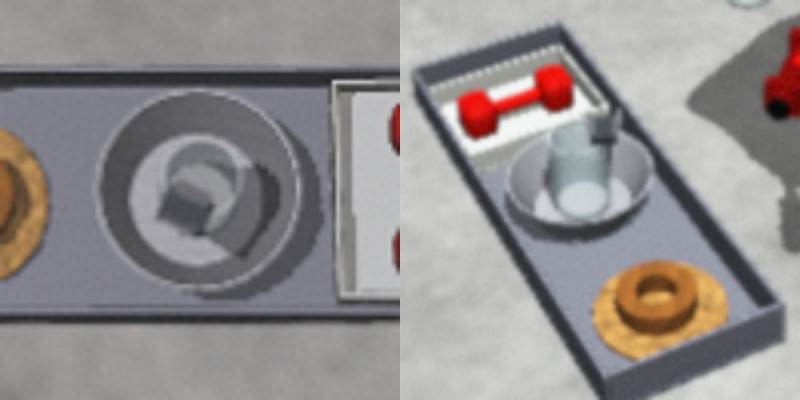

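View pics/top6.png

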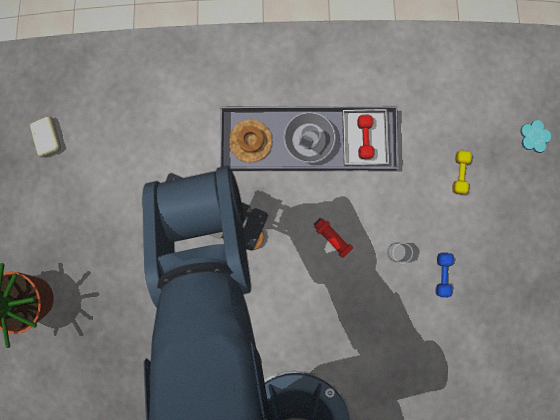

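The jar stands upright in the bowl and all three things are in place. One quick numeric check of the jar's centring.

```bash
python3 -c "
from h import *
t=load('top6');s=load('scene6')
f=lambda u,v:[(u+.5)/4-.5+260,(v+.5)/4-.5+90]
print('jar rim',plane(t,[f(205,172)],.077)*1000,'bowl rim',plane(t,[f(199,192)],.04)*1000,'floor',plane(t,[f(197,201)],.007)*1000)
k=130/400
print('scene jar floor',plane(s,[[150+(583-400)*k,160+199*k]],.010)*1000,'bowl rim',plane(s,[[150+(580-400)*k,160+180*k]],.04)*1000)"
```

```text
jar rim [[658.99596793 -48.65216778  77.        ]] bowl rim [[654.94225625 -46.34361725  40.        ]] floor [[655.84842469 -46.17016938   7.        ]]
scene jar floor [[655.71701943 -45.79719117  10.        ]] bowl rim [[660.3131426  -35.56002282  40.        ]]
```

```bash
python3 -c "
from h import *
print(order.job_done())"
```

```text
the job is handed in; nothing more can be done
None
```

The job is handed in: the ring lies flat on the cork mat, the rattle lengthways in the tub, and last the clip jar stands upright in the bowl, each within a few millimetres of the middle by the camera; I did not pick up or knock any look-alike, and it took about 26 s of the 93 s.

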